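# Hold a spring clip gaping over the carafe's card

## Task

Put the cork stopper with the upright wooden card into the neck of the blue carafe, fully home, and let go of it. Then squeeze the steel spring clip's handles to take it off its rest, and finish holding it squeezed wide open, upright and in line with the card, astride the middle of the card's top edge: one lip on each side, their ends about 15 mm below the edge, not touching the card, so that I can slip a note in beside it. Do not let go at the end, and leave the carafe and everything else standing where they are.

Things in the scene. Friction and masses are not known exactly. Their poses are not given: they have to be found in the camera images.
- card_center (a point): Centre of the card on the loose cork stopper (60 g): a stiff upright wooden plate 50 mm wide (this point's x axis), 4 mm thick (y), 60 mm tall (z up), standing on the cork's flange, whose top is 30 mm below this point. Can be gripped by its two side edges, 50 mm apart along x
- card_top (a point): Middle of the card's top edge, 30 mm above card_center; same axes: x along the edge, y across the thickness
- stopper_seat (a point): Centre of the underside of the stopper's flange (52 mm across, 8 mm thick), 38 mm below card_center; level with carafe_rim when home. Below it is a round tapered plug 24 mm long, 34 mm across at the top, 26 mm at the foot; at the start it hangs in the block's hole
- carafe_rim (a point): Centre of the carafe's mouth, at its rim, 95 mm above the table. The carafe is a loose blue ceramic vessel (0.6 kg), body 88 mm across, neck 47 mm across outside and 39 mm inside, straight for the top 25 mm
- block_top (a point): Centre of the hole's mouth on top of the fixed dark wood block (84 x 84 x 34 mm; hole 39 mm across, 30 mm deep) that keeps the stopper at the start
- clip_grip (a point): Loose steel spring clip (90 g): midway between the 8 mm rolled ends (36 mm long along x) of its two upright handles. x runs along hinge and lips, y is the line along which the handles are squeezed, z up. Over the rolled ends: 52 mm shut, 28 mm fully open (then 6 mm higher). Hinge 30 mm below this point. Squeezing takes 5 N at first, 10 N at the open stop; a firmer grip just rests on the stop
- clip_mouth (a point): Middle of the clip's mouth, level with the bottom of its shut lips, 34 mm below the hinge, 64 mm below clip_grip; same axes. Lips 50 mm long along x, 8 mm tall; fully open they gape 24 mm and end 2 mm above this point. A card's edge can enter to 26 mm above it. At the start the lips pinch the rest's fin and stand on its base; the clip comes off straight up
- clip_jaw (a joint): How far each of the clip's two halves has swung open, rad: 0 shut, 0.36 at the full-open stop, about 0.06 while pinching the rest's fin. Both halves move together
- clip_rest: Fixed rest for the clip: wooden base 100 x 70 x 12 mm (origin at its underside's centre) with an upright fin along its x axis, 70 mm long, 4 mm thick, top 28 mm above the table
- tissue_box: Bystander: blue tissue box with orange top, 120 x 240 x 83 mm; origin at the centre of its underside
- tumbler: Bystander: glass tumbler, 68 mm across, 85 mm tall; origin at the centre of its underside
- water_bottle: Bystander: clear capped bottle, 60 mm across, 170 mm tall; origin at the centre of its underside
- pen: Bystander: black pen, 9 mm thick, 130 mm long, lying; origin at the centre of its underside
- mint_tin: Bystander: metal tin, 87 x 57 x 20 mm; origin at the centre of its underside
- remote: Bystander: black remote control, 45 x 160 x 18 mm; origin at the centre of its underside
- memo_pad: Bystander: blue memo pad with paper, 110 x 150 x 12 mm; origin at the centre of its underside

How it is judged:
By the outcome, as a careful person would: the job done as asked, in the order asked, and still so for the second after the job is handed in, while the arm keeps its last pose, push and grip.
It also fails if it takes over 64 s, if anything falls off the work surface, if the arm or the gripper's body presses on something with over 40 N, if the wrist force passes 120 N, or if a joint passes its speed limit or range.

## Robot

A 7-joint arm with a two-finger parallel gripper is mounted at the origin on the work surface. World frame = base frame: x ahead of the robot, y to its left, z up, the work surface at z = 0. Lengths are in mm, angles in degrees, forces in N, time in s.
With the tool pointing down it reaches from about 400 to 850 mm from the base axis. Payload 10.4 kg.
Tool frame: the origin (TCP) lies on the mounting face of the last link; the fingertips stand 182 mm ahead of it and the grasp point (between the pads) lies 164 mm ahead of it (bot.hold_point_z is the distance from the TCP to the grasp point, in mm); z points along the fingers, y is the line along which they close (so a half turn about z gives the same grasp; the last joint's range is limited). The gripper opens to 87 mm and grips with 3 to 60 N. Pads are 19 mm wide; open, the fingers measure 117 mm over their backs; the gripper's body (75 mm by 190 mm) begins 51 mm behind the grasp point.
Start: joints at [70.841, 19.034, -3.707, 83.658, 1.238, 77.344, -5.071], TCP at [191.746, -594.866, 404.776] pointing down, gripper open.
Joint ranges: [-148.97, 148.97], [-28.65, 121.19], [-84.17, 76.75], [9.2, 138.47], [-72.65, 252.65], [3.7, 117.97], [-149.18, 149.18]. Speed limits (degrees/s): [127.2, 127.2, 159.86, 159.86, 180, 180, 180].

## Interface

Orientations are given as a 3x3 rotation matrix whose columns are the frame's x, y, z axes.
In Python, from plant import bot gives the robot as it stands. The module is installed in compiled form; this text tells all that it offers.
- The arm moves only by the tool jog_arm, never from a script. Its argument "series" is one flat list of numbers, 7 for each row, row after row: the opening, from -1 (shut) to 1 (fully open), so that 0 is half open, then the shift along the world's x, y, z in cm, then the turn, a rotation vector about the world's x, y, z in rad. In form: [jaw, x, y, z, wx, wy, wz, jaw, x, y, z, wx, wy, wz, ...]. A call has 1 to 5 rows; each row shifts and turns the commanded pose from where the row before left it; what a row does not reach is not made up. A row lasts 1/10 s, in which the tool goes at most 50 mm and 8.59 degrees, less where a joint would pass 70% of its speed; a pose out of reach is approached as far as the arm can. A call is refused whole if a number of a shift passes 5 or a number of a turn 0.15, either way. A call with a gripper value outside its range is refused whole. The fingers move at their own pace and stop on an object; "squeeze" is the grip in N (left out, the last holds). Time passes only in rows, so rows that do not move let the fingers close. It gives the time, the measured TCP pose, the force, the opening and the grip force at its end, in the units of the state.
- bot.sense(): the state, without advancing time (a new reading comes with each control period).
- bot.grab_frame(name): name is "side" or "top"; returns a dict with "frame" (480x640x3 uint8, blue, green, red), "fovy" (degrees; the focal length in pixels is half the picture's height over the tangent of half this angle, whatever the lens; pixels are square), "cx", "cy" (the principal point, pixels), "rvec" (rotation vector, rad) and "tvec" (3), from world to camera coordinates, as OpenCV has them. Camera axes: x right, y down, z forward; pixel columns grow to the right and rows downward; lengths in mm; the calibration is good to about 2 mm. A picture is of the moment at which its call begins. There is no depth.
- bot.sign_off(): hands the job in; it is judged then, once.
Trained networks look in a picture, given as the dict that the camera call returned (one of the last four; its "shot" number tells which), for a name from the list of things; names that differ only in an ending like _2 or _b are one class to them, and where a whole thing is asked for, a point or a joint stands for the part that bears it (a point fixed in the world has none). Each returns a list of dicts, best first, with "confidence" (0 to 1); they miss things now and then, are a little off and sometimes report something else, mostly with a low value. They report only what shows in the picture. A call takes as long as a camera call.
- bot.spot_in(picture, name): "rect" ([left, top, width, height] in pixels, round what is visible of it).
The state is a dict: "t": time; "qpos": joint angles; "dq": joint speeds; "effort": joint torques, N m; "position": TCP position; "ee_rot": TCP orientation; "contact_force": force on the tool from outside, world axes, zero at the start; "moment": the same for the moment, N m; "width": opening from 0.0 (shut) to 1.0 (fully open); "gripper_force": force on a finger pad.
Only numpy, scipy, OpenCV 4.12 (cv2) and the standard library are available. Lean on these libraries where they do the work, as an engineer would, in place of code of your own. Each camera call takes 0.05 s, during which the arm holds its last target. There are 200 camera calls.

## Working session

There is one attempt and no reset: what is moved stays moved. The work goes in short steps, Python scripts to look and compute and a tool call to move; the robot and the scene stay as the last step left them, time stands still between calls to the robot, and variables do not carry over. Pictures are saved under pics/ and viewed, at most 10 in all, crops included, and the job is handed in when it is done.

Besides the shell and the picture viewer there is one more tool, called after "Request:" as a command line: name --argument value ..., lists and objects as JSON in quotes. jog_arm: Moves the arm, as the interface text tells. Its arguments: {"type":"object","properties":{"series":{"type":"array"},"squeeze":{"type":"number"}},"required":["series"]}

```bash
mkdir -p pics; cat > h.py <<'E'
import numpy as np,cv2
from plant import bot
def cam(p):
    f=240/np.tan(np.radians(p["fovy"])/2);K=np.array([[f,0,p["cx"]],[0,f,p["cy"]],[0,0,1]])
    return K,cv2.Rodrigues(np.array(p["rvec"],float))[0],np.array(p["tvec"],float).ravel()
def ray(p,u,v):
    K,R,t=cam(p);d=R.T@np.linalg.solve(K,[u,v,1.]);return -R.T@t,d
def onz(p,u,v,z):
    o,d=ray(p,u,v);return o+d*(z-o[2])/d[2]
def proj(p,X):
    K,R,t=cam(p);q=(K@(R@np.atleast_2d(X).T+t[:,None])).T;return q[:,:2]/q[:,2:]
E
python3 - <<'E'
from h import *
s=bot.sense();print(s['t'],s['position'],np.round(s['ee_rot'],3).tolist(),s['width'],bot.hold_point_z)
for n in("side","top"):
    p=bot.grab_frame(n);cv2.imwrite(f"pics/{n}0.png",p["frame"])
    K,R,t=cam(p);print(n,K[0,0],-R.T@t,R[2],p["shot"], [k for k in p])
    for w in("card_center","carafe_rim","block_top","clip_grip","clip_mouth","clip_rest","tissue_box","tumbler","water_bottle","stopper_seat"):
        try: print(w,[(np.round(r["rect"]).tolist(),round(r["confidence"],2)) for r in bot.spot_in(p,w)[:2]])
        except Exception as e: print(w,e)
E
```

```text
0.0 [ 191.65967621 -594.75399843  403.92911941] [[0.952, 0.307, -0.001], [0.307, -0.952, 0.001], [-0.0, -0.001, -1.0]] 1.000223072274618 163.5
side 477.13670293693235 [ 329.94627376 -430.88120234  844.25691269] [ 0.25763846  0.54148058 -0.80026321] 1 ['frame', 'fovy', 'cx', 'cy', 'rvec', 'tvec', 'shot']
card_center [([253.0, 152.0, 26.0, 30.0], 0.58)]
carafe_rim [([373.0, 387.0, 56.0, 60.0], 0.83)]
block_top [([250.0, 162.0, 41.0, 37.0], 0.68)]
clip_grip [([332.0, 244.0, 27.0, 31.0], 0.83)]
clip_mouth [([334.0, 241.0, 26.0, 35.0], 0.56)]
clip_rest [([318.0, 250.0, 54.0, 44.0], 0.83)]
tissue_box [([363.0, 167.0, 118.0, 120.0], 0.9)]
tumbler [([451.0, 333.0, 46.0, 50.0], 0.88)]
water_bottle [([349.0, 112.0, 27.0, 68.0], 0.91)]
stopper_seat [([252.0, 151.0, 28.0, 30.0], 0.97), ([453.0, 332.0, 48.0, 52.0], 0.62)]
top 452.9735901282638 [505.37061989 101.92225659 983.15362251] [ 0.07418041 -0.03275587 -0.99670674] 2 ['frame', 'fovy', 'cx', 'cy', 'rvec', 'tvec', 'shot']
card_center [([166.0, 238.0, 31.0, 25.0], 0.61)]
carafe_rim [([452.0, 232.0, 47.0, 44.0], 0.64)]
block_top [([163.0, 224.0, 56.0, 52.0], 0.91), ([267.0, 106.0, 122.0, 69.0], 0.59)]
clip_grip [([318.0, 217.0, 30.0, 23.0], 0.77), ([452.0, 234.0, 48.0, 42.0], 0.34)]
clip_mouth [([319.0, 216.0, 30.0, 22.0], 0.91)]
clip_rest [([311.0, 208.0, 41.0, 43.0], 0.96), ([162.0, 223.0, 58.0, 53.0], 0.53)]
tissue_box [([442.0, 157.0, 42.0, 40.0], 0.74), ([264.0, 103.0, 124.0, 72.0], 0.57)]
tumbler [([445.0, 161.0, 42.0, 36.0], 0.78), ([314.0, 203.0, 37.0, 46.0], 0.63)]
water_bottle [([195.0, 119.0, 34.0, 46.0], 0.79)]
stopper_seat [([171.0, 231.0, 28.0, 28.0], 0.73)]
```

```bash
python3 - <<'E'
import cv2
t=cv2.imread("pics/top0.png");s=cv2.imread("pics/side0.png")
cv2.imwrite("pics/a1.png",cv2.resize(t[90:300,140:520],None,fx=2.1,fy=2.1,interpolation=cv2.INTER_CUBIC))
f=lambda c:cv2.resize(c,(400,300),interpolation=cv2.INTER_CUBIC)
import numpy as np
cv2.imwrite("pics/a2.png",np.vstack([np.hstack([f(t[221:281,152:232]),f(t[199:259,292:372])]),np.hstack([f(s[143:203,230:310]),f(s[238:298,305:385])])]))
E
```

```text
(no output)
```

View pics/a1.png

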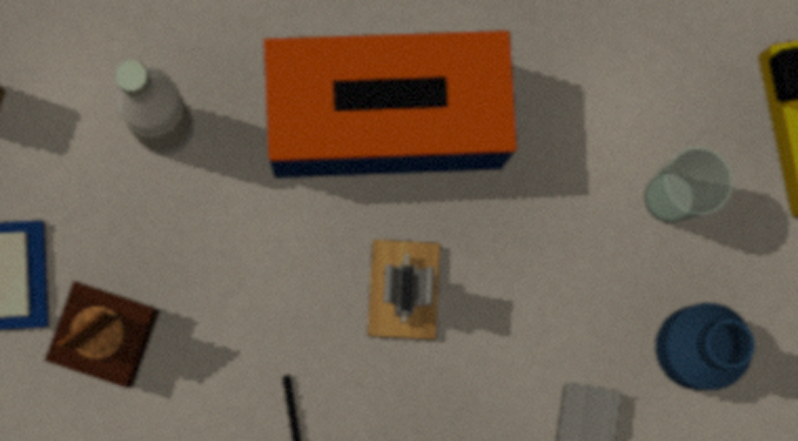

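View pics/a2.png

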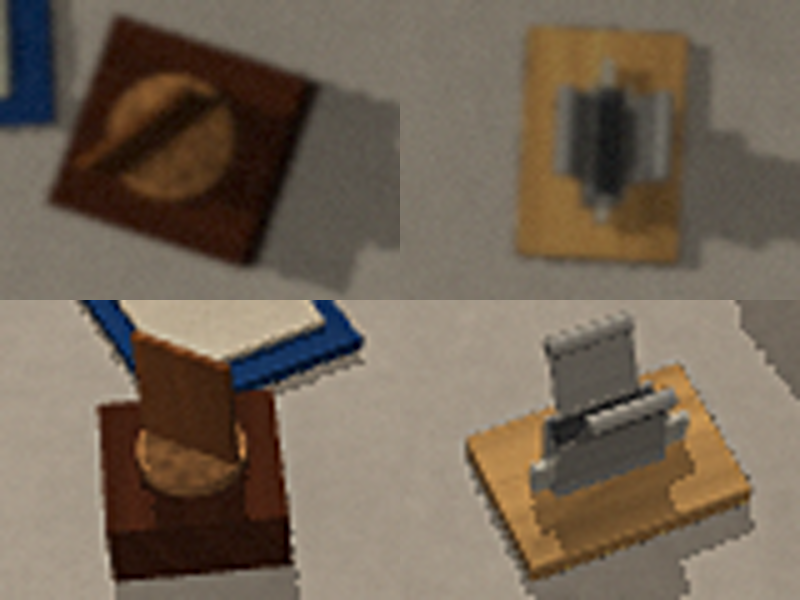

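View pics/side0.png

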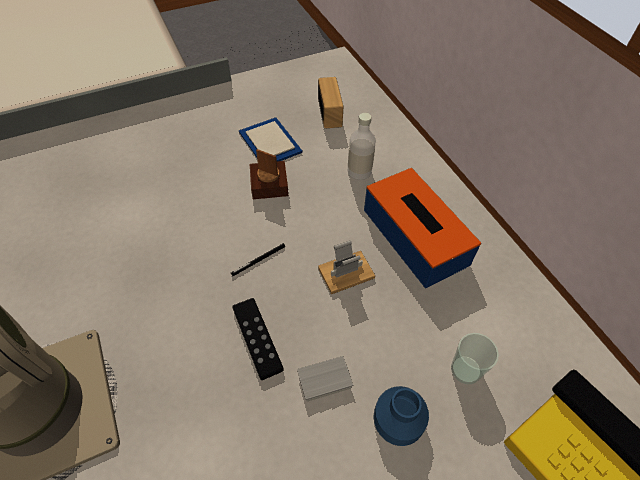

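```bash
python3 - <<'E'
from h import *
S=bot.grab_frame("side");T=bot.grab_frame("top")
def tri(a,b):
    o1,d1=ray(S,*a);o2,d2=ray(T,*b);A=np.c_[d1,-d2];x=np.linalg.lstsq(A,o2-o1,rcond=None)[0]
    return (o1+d1*x[0]+o2+d2*x[1])/2
def ang(a,b): d=b-a;return np.round([np.degrees(np.arctan2(d[1],d[0])),np.linalg.norm(d)],1)
P=lambda n,v:print(n,np.round(v,1))
P("card top side L",onz(S,257,149.6,102));P("R",onz(S,277,155.4,102));print(ang(onz(S,257,149.6,102),onz(S,277,155.4,102)))
P("flange top view",onz(T,186,248.4,42));P("block top",onz(T,188.6,249.2,34))
P("flange side",onz(S,268,175,42))
P("rim T",onz(T,485.2,253.8,95));P("rim S",onz(S,406,403,95))
for z in(76,):
  P("clip far S",(onz(S,334.4,247.2,z)+onz(S,351.4,241.6,z))/2);P("near",(onz(S,343,263,z)+onz(S,360,257.4,z))/2)
  print(ang(onz(S,334.4,247.2,z),onz(S,351.4,241.6,z)))
  P("clip T",onz(T,334.3,226,z));P("rollL",onz(T,324.6,226,z));P("rollR",onz(T,344,226,z))
c=[onz(T,292+(x-400)/5,199+y/5,12) for x,y in((530,25),(690,35),(680,263),(517,252))]
P("rest centre",np.mean(c,0));print(ang(c[0],c[1]),ang(c[1],c[2]),ang(c[0],c[3]))
c=[onz(T,152+x/5,221+y/5,34) for x,y in((118,15),(315,82),(248,265),(50,203))];print(ang(c[0],c[1]),ang(c[1],c[2]))
# rim & flange by colour segmentation
for w,n in(("blue",T),):
    a,b=onz(T,152+80/5,221+168/5,102),onz(T,152+222/5,221+97/5,102);print(np.round((a+b)/2,1),ang(a,b))
P("bottleS",onz(S,365,118,170));P("tumbler",onz(T,140+700/2.1,90+180/2.1,85))
E
```

```text
card top side L [540.4 356.3 102. ]
R [574.5 320.4 102. ]
[-46.5  49.6]
flange top view [551.8 336.4  42. ]
block top [550.7 333.   34. ]
flange side [551.1 328.8  42. ]
rim T [ 554.8 -266.7   95. ]
rim S [ 555.7 -271.1   95. ]
clip far S [608.9  56.   76. ]
near [607.2  15.   76. ]
[-2.6 37. ]
clip T [603.6  33.8  76. ]
rollL [603.   53.4  76. ]
rollR [604.2  14.2  76. ]
rest centre [606.8  32.   12. ]
[-91.8  69.6] [178.7  99.1] [178.2  98.6]
[-107.2   86.6] [162.4  80.6]
[550.4 328.7 102. ] [-61.4  60.4]
bottleS [769.5 281.5 170. ]
tumbler [ 713.8 -246.7   85. ]
```

Request:
jog_arm --series '[1,4,2.9,0,0,0,0.149,1,4,2.9,0,0,0,0.149,1,4,2.9,0,0,0,0.149,1,4,2.9,0,0,0,0,1,4,2.9,0,0,0,0]' --squeeze 15

```text
t: 1.7
position: [393.0, -448.5, 405.0]
ee_rot: [[0.726, 0.688, 0.0], [0.688, -0.726, -0.0], [-0.0, 0.001, -1.0]]
contact_force: [-0.9, -0.2, -0.4]
width: 1.003
gripper_force: 0.0
```

Request:
jog_arm --series '[1,2.5,4.3,0,0,0,0,1,2.5,4.3,0,0,0,0,1,2.5,4.3,0,0,0,0,1,2.5,4.3,0,0,0,0,1,2.5,4.3,0,0,0,0]'

```text
t: 2.2
position: [517.4, -233.0, 405.1]
ee_rot: [[0.726, 0.688, 0.001], [0.688, -0.726, -0.0], [0.0, 0.001, -1.0]]
contact_force: [0.4, -0.1, -0.1]
width: 1.002
gripper_force: 0.0
```

Request:
jog_arm --series '[1,0.6,4.9,0,0,0,0,1,0.6,4.9,0,0,0,0,1,0.6,4.9,0,0,0,0,1,0.6,4.9,0,0,0,0,1,0.6,4.9,0,0,0,0]'

```text
t: 2.7
position: [546.6, 12.1, 405.1]
ee_rot: [[0.726, 0.688, 0.001], [0.688, -0.726, -0.0], [0.0, 0.001, -1.0]]
contact_force: [0.2, -0.1, 0.3]
width: 1.001
gripper_force: 0.0
```

Request:
jog_arm --series '[1,0,4.9,0,0,0,0,1,0,4.9,0,0,0,0,1,0,4.9,0,0,0,0,1,0,4.9,0,0,0,0,1,0,4.9,0,0,0,0]'

```text
t: 3.2
position: [546.5, 256.8, 405.0]
ee_rot: [[0.726, 0.688, 0.001], [0.688, -0.726, -0.0], [0.0, 0.001, -1.0]]
contact_force: [0.9, -0.2, -0.6]
width: 1.0
gripper_force: 0.0
```

Request:
jog_arm --series '[1,0.3,3.9,-1,0,0,0,1,0.3,3.9,-2,0,0,0,1,0,0,-4.5,0,0,0,1,0,0,-2,0,0,0]'

```text
t: 3.6
position: [551.5, 334.1, 305.8]
ee_rot: [[0.724, 0.69, -0.004], [0.69, -0.724, -0.002], [-0.004, -0.001, -1.0]]
contact_force: [-0.3, -0.5, -1.9]
width: 1.001
gripper_force: 0.0
```

```bash
python3 - <<'E'
from h import *
s=bot.sense();print(np.round(s['position'],1))
S=bot.grab_frame("side");T=bot.grab_frame("top")
R=np.array(s['ee_rot']);g=np.array(s['position'])+164*R[:,2]
for p,n in((S,"S"),(T,"T")):
    im=p["frame"].copy();a=proj(p,[g])[0];print(n,a)
    x,y=(np.array([268,172]) if n=="S" else np.array([188,248])).astype(int)
    c=cv2.resize(p["frame"][y-50:y+50,x-65:x+65],None,fx=3,fy=3,interpolation=cv2.INTER_CUBIC)
    cv2.imwrite(f"pics/b{n}.png",c)
a=cv2.imread("pics/bS.png");b=cv2.imread("pics/bT.png");cv2.imwrite("pics/b.png",np.hstack([a,b]))
E
```

```text
[551.5 334.1 305.8]
S [263.34154073 140.99738686]
T [173.88293632 245.8822841 ]
```

View pics/b.png

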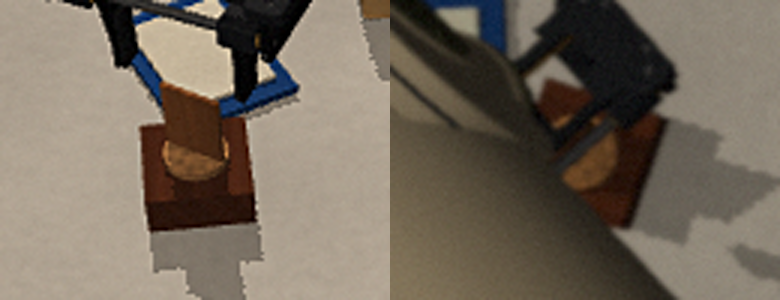

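Request:
jog_arm --series '[1,0.1,0.1,-3,0,0,0,1,0.1,0,-3,0,0,0,1,0,0,-1,0,0,0,1,0,0,0,0,0,0,-0.2,0,0,0,0,0,0]'

```text
t: 4.2
position: [555.3, 334.5, 241.8]
ee_rot: [[0.726, 0.688, 0.002], [0.688, -0.726, 0.001], [0.002, 0.0, -1.0]]
contact_force: [0.2, 0.2, -0.1]
width: 0.964
gripper_force: 0.0
```

Request:
jog_arm --series '[-1,0,0,0,0,0,0,-1,0,0,0,0,0,0,-1,0,0,0,0,0,0,-1,0,0,0,0,0,0,-1,0,0,0,0,0,0]' --squeeze 20

```text
t: 4.7
position: [554.3, 334.8, 240.2]
ee_rot: [[0.725, 0.688, -0.0], [0.688, -0.725, 0.001], [0.0, -0.001, -1.0]]
contact_force: [-0.5, 0.8, 1.6]
width: 0.564
gripper_force: 20.0
```

Request:
jog_arm --series '[-1,0,0,1,0,0,0,-1,0,0,2,0,0,0,-1,0,0,3,0,0,0,-1,0,0,3,0,0,0,-1,0,0,3,0,0,0]' --squeeze 30

```text
t: 5.2
position: [554.7, 333.8, 361.5]
ee_rot: [[0.726, 0.688, 0.0], [0.688, -0.726, -0.0], [0.0, 0.0, -1.0]]
contact_force: [0.3, 0.3, -0.9]
width: 0.571
gripper_force: 30.0
```

Request:
jog_arm --series '[-1,0,-1.5,1,0,0,0,-1,0,-3,0,0,0,0,-1,0,-4.5,0,0,0,0,-1,0,-4.5,0,0,0,0,-1,0,-4.5,0,0,0,0]'

```text
t: 5.7
position: [554.3, 151.2, 369.2]
ee_rot: [[0.726, 0.687, -0.001], [0.687, -0.726, -0.001], [-0.001, 0.0, -1.0]]
contact_force: [0.6, -0.3, -0.2]
width: 0.567
gripper_force: 30.0
```

Request:
jog_arm --series '[-1,0,-4.5,0,0,0,0,-1,0,-4.5,0,0,0,0,-1,0,-4.5,0,0,0,0,-1,0,-4.5,0,0,0,0,-1,0,-4.5,0,0,0,0]'

```text
t: 6.2
position: [553.7, -73.8, 369.5]
ee_rot: [[0.726, 0.687, -0.001], [0.687, -0.726, -0.001], [-0.001, 0.0, -1.0]]
contact_force: [1.2, 0.1, -0.5]
width: 0.566
gripper_force: 30.0
```

Request:
jog_arm --series '[-1,0,-4.5,0,0,0,0,-1,0,-4.5,0,0,0,0,-1,0,-3,0,0,0,0,-1,0,-1.5,0,0,0,0,-1,0,0,0,0,0,0]'

```text
t: 6.7
position: [553.9, -208.4, 369.2]
ee_rot: [[0.728, 0.685, -0.001], [0.685, -0.728, -0.0], [-0.001, -0.0, -1.0]]
contact_force: [0.5, 0.8, -0.1]
width: 0.566
gripper_force: 30.0
```

```bash
python3 - <<'E'
from h import *
s=bot.sense();print(s['t'],np.round(s['position'],1),np.round(s['contact_force'],1),s['width'])
S=bot.grab_frame("side");T=bot.grab_frame("top")
R=np.array(s['ee_rot']);g=np.array(s['position'])+164*R[:,2]
o=[]
for p,n in((S,"S"),(T,"T")):
    a=proj(p,[g,g-[0,0,38],[555,-269,95]]).round(1);print(n,a.tolist())
    for w in("card_center","stopper_seat","carafe_rim"):print(w,[(np.round(r["rect"],1).tolist(),round(r["confidence"],2)) for r in bot.spot_in(p,w)[:2]])
    x,y=a[1].astype(int);o.append(cv2.resize(p["frame"][max(0,y-75):y+75,x-65:x+65],(390,450),interpolation=cv2.INTER_CUBIC));print(x,y)
    cv2.imwrite(f"pics/c{n}.png",p["frame"])
cv2.imwrite("pics/c.png",np.hstack(o))
E
```

```text
6.7 [ 553.9 -208.4  369.2] [ 0.5  0.8 -0.1] 0.5664205730208164
S [[393.9, 339.3], [390.6, 350.1], [404.9, 402.0]]
card_center [([373.9, 326.3, 40.9, 39.9], 0.94)]
stopper_seat [([372.3, 324.2, 44.3, 44.1], 0.79), ([298.7, 355.3, 55.6, 45.4], 0.58)]
carafe_rim [([373.4, 386.7, 54.8, 60.4], 0.79), ([453.1, 332.8, 43.9, 51.4], 0.47)]
390 350
T [[478.1, 250.7], [469.9, 251.8], [486.3, 253.8]]
card_center [([454.1, 239.4, 25.0, 10.0], 0.4)]
stopper_seat []
carafe_rim []
469 251
```

View pics/c.png

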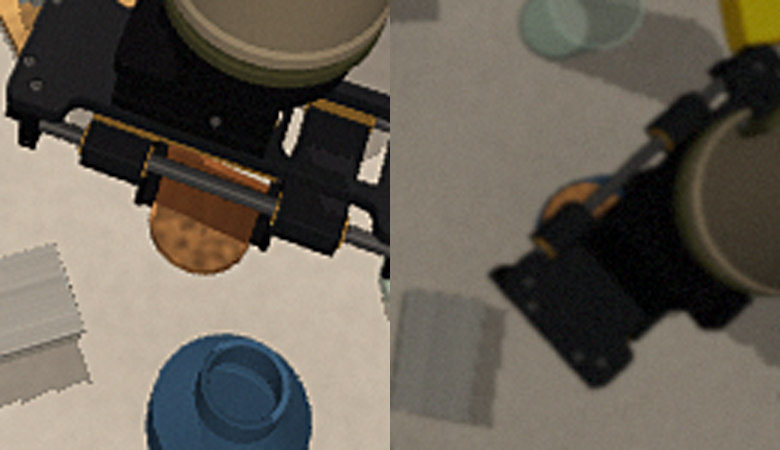

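```bash
python3 - <<'E'
from h import *
s=bot.sense();S=bot.grab_frame("side");T=bot.grab_frame("top");T["frame"]=cv2.imread("pics/top0.png")
R=np.array(s['ee_rot']);g=np.array(s['position'])+164*R[:,2]
th=np.linspace(0,2*np.pi,90)
def circ(c,r):return np.c_[c[0]+r*np.cos(th),c[1]+r*np.sin(th),0*th+c[2]]
def pan(p,cu,items,w=(65,75),f=6):
    x0,y0=int(cu[0]-w[0]/2),int(cu[1]-w[1]/2);im=cv2.resize(p["frame"][y0:y0+w[1],x0:x0+w[0]],None,fx=f,fy=f,interpolation=cv2.INTER_CUBIC)
    im=cv2.convertScaleAbs(im,alpha=1.6)
    for pts,col in items:
        q=(proj(p,pts)-[x0,y0]+.5)*f
        cv2.polylines(im,[np.round(q).astype(int)],False,col,1)
    return im
c=[555.2,-268.9,95]
it=[(circ(c,23.5),(0,255,255)),(circ(c,19.5),(0,255,0)),(circ([c[0],c[1],30],44),(0,0,255))]
f=[(circ(g-[0,0,34.2],26),(0,255,255)),(circ(g-[0,0,42.2],26),(0,255,0))]
a=pan(S,(404,405),it,(44,50));b=pan(T,(485,253),it,(44,50));d=pan(S,proj(S,[g-[0,0,38]])[0],f,(44,50))
cv2.imwrite("pics/d.png",np.hstack([a,b,d]))
E
```

```text
(no output)
```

View pics/d.png

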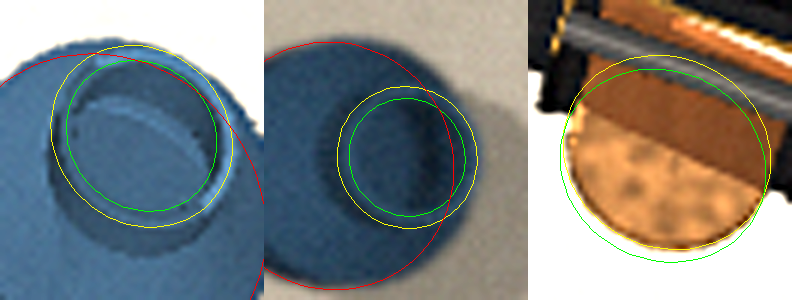

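```bash
python3 - <<'E'
from h import *
s=bot.sense();print(np.round(s['position'],2));S=bot.grab_frame("side")
R=np.array(s['ee_rot']);g=np.array(s['position'])+164*R[:,2];c=g-[0,0,42.2]
J=np.array([(proj(S,[c+e])[0]-proj(S,[c-e])[0])/2 for e in np.eye(3)]).T;print(J.round(3))
for dz in(-2,0,2,4):print(dz,np.linalg.solve(J[:,:2],np.array([.7,-2])-J[:,2]*dz))
n=np.array([.688,.727]);A=np.c_[J[:,:2]@n,J[:,2]];print(np.linalg.solve(A,[.7,-2]))
E
```

```text
[ 554.86 -205.29  369.85]
[[ 0.573 -0.327  0.081]
 [-0.258 -0.563 -0.272]]
-2 [3.23764433 3.03649541]
0 [2.57662764 2.37361302]
2 [1.91561095 1.71073063]
4 [1.25459426 1.04784824]
[-5.67451742 19.60826623]
```

Request:
jog_arm --series '[-1,-0.2,-2.5,0,0,0,0,-1,0,-2.5,0,0,0,0,-1,0,-1.5,-1,0,0,0,-1,0,0,-1.4,0,0,0,-1,0,0,-0.6,0,0,0]'

```text
t: 7.75
position: [552.4, -270.0, 337.2]
ee_rot: [[0.725, 0.688, -0.002], [0.688, -0.725, 0.002], [-0.0, -0.003, -1.0]]
contact_force: [0.4, -0.3, -0.9]
width: 0.564
gripper_force: 30.0
```

Request:
jog_arm --series '[-1,0,0,-0.4,0,0,0,-1,0,0,0,0,0,0,-1,0,0,0,0,0,0]'

```text
t: 8.05
position: [553.0, -270.1, 336.1]
ee_rot: [[0.725, 0.689, 0.0], [0.689, -0.725, -0.0], [0.0, 0.0, -1.0]]
contact_force: [-0.1, 0.0, -1.4]
width: 0.565
gripper_force: 30.0
```

```bash
cat > pan.py <<'E'
from h import *
th=np.linspace(0,2*np.pi,90)
def circ(c,r):return np.c_[c[0]+r*np.cos(th),c[1]+r*np.sin(th),0*th+c[2]]
def pan(p,cu,items,w=(65,75),f=6):
    x0,y0=int(cu[0]-w[0]/2),int(cu[1]-w[1]/2);im=cv2.resize(p["frame"][y0:y0+w[1],x0:x0+w[0]],None,fx=f,fy=f,interpolation=cv2.INTER_CUBIC)
    im=cv2.convertScaleAbs(im,alpha=1.6)
    for pts,col in items:
        q=(proj(p,pts)-[x0,y0]+.5)*f
        cv2.polylines(im,[np.round(q).astype(int)],False,col,1)
    return im
E
python3 - <<'E'
from pan import *
S=bot.grab_frame("side");s=bot.sense();print(np.round(s['position'],2),np.round(s['contact_force'],1))
R=np.array(s['ee_rot']);g=np.array(s['position'])+164*R[:,2];a=g+[2.5,2.5,0]
c=[555.4,-268.9,95]
it=[(circ(c,23.5),(0,255,255)),(circ(a-[0,0,34.2],26),(255,255,0)),(circ(a-[0,0,42.2],26),(0,255,0)),(circ(a-[0,0,66.2],13),(0,0,255))]
cv2.imwrite("pics/e.png",pan(S,(404,390),it,(66,80),6))
E
```

```text
[ 553.02 -270.32  336.28] [-0.1 -0.6 -0.7]
```

View pics/e.png

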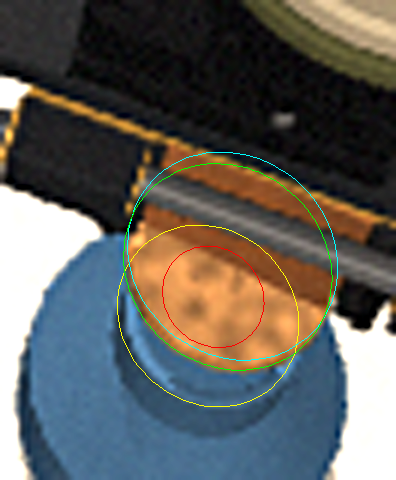

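Request:
jog_arm --series '[-1,0,-0.1,-1,0,0,0,-1,0,0,-0.7,0,0,0,-1,0,0,-0.4,0,0,0,-1,0,0,-0.2,0,0,0]'

```text
t: 8.5
position: [552.6, -271.8, 311.9]
ee_rot: [[0.726, 0.688, -0.001], [0.688, -0.726, 0.001], [-0.0, -0.001, -1.0]]
contact_force: [0.1, 0.3, -0.7]
width: 0.563
gripper_force: 30.0
```

No contact so far, and the plug is already about 13 mm inside the neck.

Request:
jog_arm --series '[-1,0,0.05,-0.4,0,0,0,-1,0,0,-0.3,0,0,0,-1,0,0,-0.2,0,0,0,-1,0,0,0,0,0,0]'

```text
t: 8.9
position: [552.7, -271.4, 303.5]
ee_rot: [[0.726, 0.688, -0.0], [0.688, -0.726, 0.0], [-0.0, -0.0, -1.0]]
contact_force: [0.3, -0.2, -1.0]
width: 0.564
gripper_force: 30.0
```

Request:
jog_arm --series '[-1,0,0,-0.1,0,0,0,-1,0,0,-0.1,0,0,0,-1,0,0,0,0,0,0]'

```text
t: 9.2
position: [552.7, -271.3, 301.7]
ee_rot: [[0.726, 0.688, -0.0], [0.688, -0.726, -0.0], [-0.0, 0.0, -1.0]]
contact_force: [0.4, 0.0, -1.0]
width: 0.565
gripper_force: 30.0
```

Request:
jog_arm --series '[-1,0,0,-0.1,0,0,0,-1,0,0,0,0,0,0]'

```text
t: 9.4
position: [552.8, -271.4, 301.1]
ee_rot: [[0.726, 0.688, 0.0], [0.688, -0.726, -0.0], [0.0, 0.0, -1.0]]
contact_force: [0.2, -0.3, 1.3]
width: 0.563
gripper_force: 30.0
```

Request:
jog_arm --series '[-1,0,0,-0.1,0,0,0,-1,0,0,0,0,0,0]'

```text
t: 9.6
position: [552.9, -271.3, 301.0]
ee_rot: [[0.726, 0.688, 0.001], [0.688, -0.726, -0.001], [0.0, 0.001, -1.0]]
contact_force: [-3.0, 1.8, 8.5]
width: 0.565
gripper_force: 30.0
```

Request:
jog_arm --series '[-1,0,0,0.1,0,0,0,0.35,0,0,0,0,0,0,1,0,0,0,0,0,0,1,0,0,0,0,0,0,1,0,0,0,0,0,0]'

```text
t: 10.1
position: [552.7, -271.4, 300.6]
ee_rot: [[0.726, 0.688, -0.0], [0.688, -0.726, 0.0], [-0.0, -0.0, -1.0]]
contact_force: [-0.1, 0.0, 1.0]
width: 0.845
gripper_force: 0.0
```

Request:
jog_arm --series '[1,0,0,1.5,0,0,0,1,0,0,3,0,0,0,1,0,0,4,0,0,0,1,0,0,3.4,0,0,0,1,0,4,0,0,0,-0.15]'

```text
t: 10.6
position: [552.5, -236.1, 425.8]
ee_rot: [[0.824, 0.567, 0.007], [0.567, -0.824, -0.005], [0.003, 0.009, -1.0]]
contact_force: [0.2, 1.0, 0.1]
width: 0.999
gripper_force: 0.0
```

Request:
jog_arm --series '[1,0.8,4.5,0,0,0,-0.15,1,0.8,4.5,0,0,0,-0.15,1,0.8,4.5,0,0,0,-0.15,1,0.8,4.5,0,0,0,-0.15,1,0.8,3,0,0,0,-0.04]'

```text
t: 11.1
position: [591.8, -23.6, 421.5]
ee_rot: [[1.0, -0.014, 0.002], [-0.014, -1.0, 0.0], [0.002, -0.0, -1.0]]
contact_force: [0.4, -0.7, 0.9]
width: 1.002
gripper_force: 0.0
```

```bash
python3 - <<'E'
from pan import *
bot.grab_frame("side")
S=bot.grab_frame("side");T=bot.grab_frame("top");s=bot.sense();print(s['t'],np.round(s['position'],2),np.round(s['contact_force'],1),np.round(s['ee_rot'],3).tolist())
cv2.imwrite("pics/fS.png",S["frame"]);cv2.imwrite("pics/fT.png",T["frame"])
c=np.array([555.4,-268.9,95]);u=np.array([.688,-.726,0]);n=np.array([.726,.688,0])
card=[(np.array([c+[0,0,8]+25*u,c+[0,0,68]+25*u,c+[0,0,68]-25*u,c+[0,0,8]-25*u]),(0,255,255)),(circ(c,26),(0,255,0))]
k=np.array([606,34,0]);e=lambda z,y:np.array([k+[18,y,z],k+[-18,y,z]])
cl=[(e(76,24),(0,255,255)),(e(76,-24),(0,255,255))]
a=pan(S,(404,380),card,(66,80),5);b=pan(T,(480,252),card,(80,80),5)
cv2.imwrite("pics/f.png",np.hstack([a,b]))
E
```

```text
11.25 [592.04 -24.51 420.98] [ 0.7 -1.8  0.2] [[1.0, -0.007, 0.001], [-0.007, -1.0, 0.001], [0.001, -0.001, -1.0]]
```

View pics/f.png

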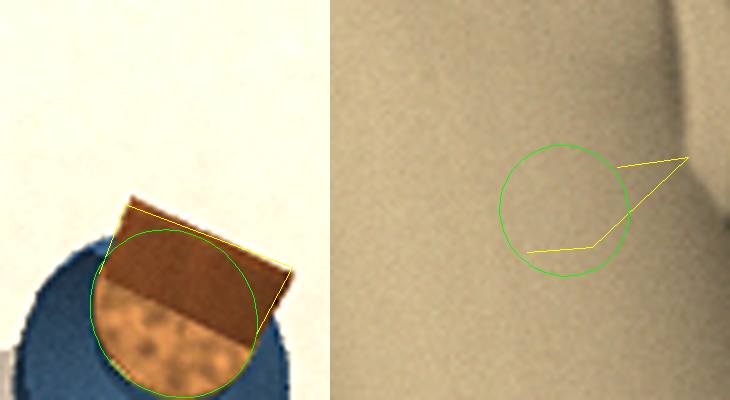

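Request:
jog_arm --series '[1,0.7,2.9,-3,0,0,-0.025,1,0.7,2.95,-3,0,0,0,1,0,0,-3.9,0,0,0,1,0,0,-2,0,0,0,1,0,0,0,0,0,0]'

```text
t: 11.75
position: [605.1, 29.5, 298.2]
ee_rot: [[0.999, -0.038, -0.005], [-0.038, -0.999, -0.001], [-0.005, 0.001, -1.0]]
contact_force: [-0.6, -0.5, 0.5]
width: 1.004
gripper_force: 0.0
```

```bash
python3 - <<'E'
from pan import *
S=bot.grab_frame("side");T=bot.grab_frame("top");s=bot.sense();print(s['t'],np.round(s['position'],2),np.round(s['ee_rot'],3)[:,1])
a,b=onz(S,397.1,378.7,163),onz(S,429.1,393.5,163);d=b-a;print((a+b)/2,np.linalg.norm(d),np.degrees(np.arctan2(d[1],d[0])))
R=np.array(s['ee_rot']);g=np.array(s['position'])+164*R[:,2]
k=np.array([606,34,0]);e=lambda z,y:np.array([k+[18,y,z],k+[-18,y,z]])
cl=[(e(76,20),(0,255,255)),(e(76,-20),(0,255,255)),(np.array([g,[g[0],g[1],76]]),(0,0,255))]
b=pan(S,(347,250),cl,(66,80),6);cl.pop()
S["frame"]=cv2.imread("pics/side0.png");c=pan(S,(347,250),cl,(66,80),6)
cv2.imwrite("pics/g.png",np.hstack([b,c]))
E
```

```text
11.85 [606.3   30.02 301.95] [-0.038 -0.999  0.   ]
[ 556.98583053 -268.73521223  163.        ] 48.971112387928535 -50.98940674936245
```

View pics/g.png

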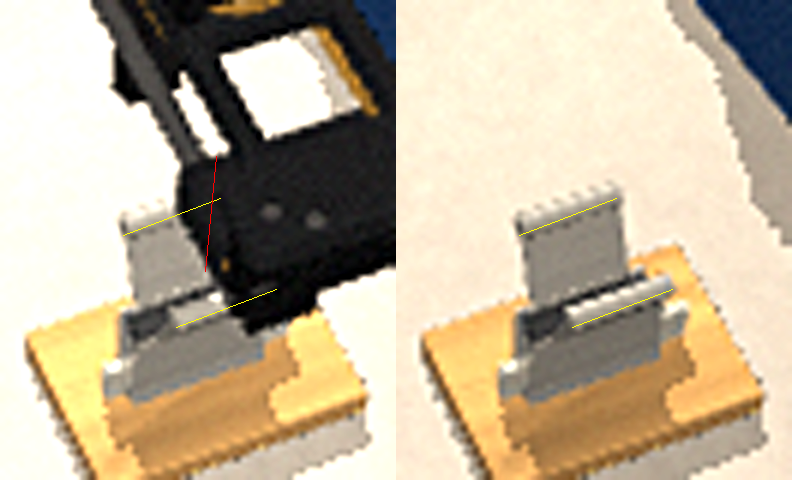

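Request:
jog_arm --series '[1,0,0.5,-2,0,0,0,1,0,0,-2.5,0,0,0,1,0,0,-1.5,0,0,0,1,0,0,0,0,0,0,0.3,0,0,0,0,0,0]' --squeeze 20

```text
t: 12.35
position: [606.5, 36.0, 242.2]
ee_rot: [[0.999, -0.037, 0.001], [-0.037, -0.999, -0.0], [0.001, -0.0, -1.0]]
contact_force: [-0.4, -0.1, 0.8]
width: 0.966
gripper_force: 0.0
```

Request:
jog_arm --series '[0.05,0,0,0,0,0,0,0.05,0,0,0,0,0,0,0.05,0,0,0,0,0,0]'

```text
t: 12.65
position: [606.2, 36.3, 241.5]
ee_rot: [[0.999, -0.037, 0.001], [-0.037, -0.999, -0.0], [0.001, 0.0, -1.0]]
contact_force: [0.1, 0.6, -0.1]
width: 0.721
gripper_force: 0.0
```

Request:
jog_arm --series '[0.05,0,0,0,0,0,0,0.05,0,0,0,0,0,0,0,0,0,0,0,0,0]'

```text
t: 12.95
position: [606.0, 36.1, 240.9]
ee_rot: [[0.999, -0.037, 0.0], [-0.037, -0.999, -0.0], [0.0, 0.0, -1.0]]
contact_force: [-0.8, -1.6, 5.3]
width: 0.529
gripper_force: 9.0
```

Request:
jog_arm --series '[-0.4,0,0,0.1,0,0,0,-0.6,0,0,0.1,0,0,0,-1,0,0,0.1,0,0,0]'

```text
t: 13.25
position: [606.3, 35.4, 244.4]
ee_rot: [[0.999, -0.038, 0.001], [-0.038, -0.999, -0.001], [0.001, 0.001, -1.0]]
contact_force: [0.3, -1.4, 2.4]
width: 0.319
gripper_force: 9.9
```

Request:
jog_arm --series '[-1,0,0,0,0,0,0,-1,0,0,0,0,0,0,-1,0,0,0,0,0,0]'

```text
t: 13.55
position: [606.3, 35.9, 244.3]
ee_rot: [[0.999, -0.037, 0.001], [-0.037, -0.999, -0.001], [0.001, 0.0, -1.0]]
contact_force: [-0.0, -3.0, 5.8]
width: 0.309
gripper_force: 20.0
```

Request:
jog_arm --series '[-1,0,0,0.5,0,0,0,-1,0,0,1,0,0,0,-1,0,0,2,0,0,0,-1,0,0,3,0,0,0,-1,0,0,3.5,0,0,0]'

```text
t: 14.05
position: [605.4, 36.7, 344.4]
ee_rot: [[0.999, -0.036, -0.002], [-0.036, -0.999, 0.001], [-0.002, -0.0, -1.0]]
contact_force: [0.8, 0.1, -0.9]
width: 0.305
gripper_force: 20.0
```

Request:
jog_arm --series '[-1,0,0,3,0,0,0,-1,0,0,2.5,0,0,0,-1,0,0,1.5,0,0,0,-1,0,0,0,0,0,0]'

```text
t: 14.45
position: [606.1, 36.7, 415.9]
ee_rot: [[0.999, -0.036, 0.003], [-0.036, -0.999, 0.0], [0.003, -0.0, -1.0]]
contact_force: [0.1, 0.0, -1.9]
width: 0.307
gripper_force: 20.0
```

```bash
cat > card.py <<'E'
from pan import *
from scipy.optimize import minimize
def fit(S,x0=(555.4,-268.9,-48.,163.),y0=355,free=3):
    im=cv2.GaussianBlur(S["frame"],(3,3),0);b,g,r=[im[...,i].astype(float) for i in range(3)]
    M=((r>1.35*b)&(r<150)).astype(np.uint8);W=(slice(360,410),slice(380,445))
    F=8
    def model(v):
        x,y,a,zt=(list(v)+list(x0)[len(v):]);a=np.radians(a);u=np.array([np.cos(a),np.sin(a),0]);n=np.array([-u[1],u[0],0])
        P=np.array([[x,y,zt-h]+25*i*u+2*j*n for h in(0,60) for i in(-1,1) for j in(-1,1)])
        q=cv2.convexHull(((proj(S,P)-[380,360]+.5)*F).astype(np.float32))
        m=np.zeros((50*F,65*F),np.uint8);cv2.fillConvexPoly(m,np.round(q*16).astype(np.int32),1,shift=4);return cv2.resize(m.astype(np.float32),(65,50),interpolation=cv2.INTER_AREA)
    T=M[W].astype(np.float32)
    f=lambda v:float(((model(v)-T)**2).sum())
    best=min((minimize(f,[x0[0],x0[1],a],method="Nelder-Mead",options=dict(initial_simplex=np.array([[x0[0],x0[1],a],[x0[0]+3,x0[1],a],[x0[0],x0[1]+3,a],[x0[0],x0[1],a+4]]),maxiter=300)) for a in(-44,-48,-52)),key=lambda o:o.fun)
    return best.x,best.fun,T.sum()
E
python3 - <<'E'
from card import *
S=bot.grab_frame("side");s=bot.sense();print(s['t'],np.round(s['position'],2),np.round(s['contact_force'],1),s['width'],s['gripper_force'])
print(fit(S))
c=S["frame"];print([c[y,x].tolist() for x,y in((412,387),(405,405),(400,410),(392,398),(390,380))])
cv2.imwrite("pics/hS.png",c)
E
```

```text
14.5 [605.89  36.49 413.98] [ 0.1  0.3 -1.2] 0.3091003781261228 19.98505175113678
(array([ 554.58458653, -270.42959777,  -50.17506556]), np.float64(238.368408203125), np.float32(871.0))
[[15, 44, 87], [47, 86, 132], [34, 59, 88], [39, 70, 106], [144, 162, 174]]
```

```bash
sed -i 's/(r>1.35\*b)&(r<150)/(b<0.27*r)/' card.py; python3 - <<'E'
from card import *
S=bot.grab_frame("side");s=bot.sense()
print(fit(S))
for w in("carafe_rim","stopper_seat","card_center"):print([(np.round(q["rect"],1).tolist(),round(q["confidence"],2)) for q in bot.spot_in(S,w)[:1]])
x=bot.spot_in(S,"clip_grip")[:1];print(x)
R=np.array(s['ee_rot']);g=np.array(s['position'])+164*R[:,2];print(proj(S,[g,g-[0,0,68]]))
E
```

```text
(array([ 554.82702929, -270.30773579,  -49.18768186]), np.float64(435.456298828125), np.float32(162.0))
[([374.0, 387.0, 55.1, 58.6], 0.96)]
[([385.4, 381.9, 42.9, 38.3], 0.85)]
[([389.6, 382.1, 38.9, 35.7], 0.68)]
[{'rect': [330.9, 191.3, 35.2, 36.3], 'confidence': 0.83}]
[[350.90633276 193.12449798]
 [348.72677344 218.70910163]]
```

```bash
sed -i 's/(b<0.27\*r)/(r>1.35*b)/; s/;return cv2.resize/;q=cv2.convexHull(((proj(S,np.r_[circ((x,y,zt-60),26),circ((x,y,zt-68),26)])-[380,360]+.5)*F).astype(np.float32));cv2.fillConvexPoly(m,np.round(q*16).astype(np.int32),1,shift=4);return cv2.resize/; s/(3,3)/(1,1)/' card.py; python3 - <<'E'
from card import *
S=bot.grab_frame("side")
for z in(160,163,166):print(fit(S,(555.4,-268.9,-48.,z)))
E
```

```text
(array([ 556.2115412 , -269.62513749,  -52.14007646]), np.float64(10.62353515625), np.float32(856.0))
(array([ 555.28346587, -270.29102746,  -52.07013323]), np.float64(10.6171875), np.float32(856.0))
(array([ 554.2932931 , -271.06876291,  -52.27012238]), np.float64(11.67626953125), np.float32(856.0))
```

Request:
jog_arm --series '[-1,-0.6,-3,0,0,0,-0.1,-1,-0.6,-4,0,0,0,-0.11,-1,-0.6,-4,0,0,0,-0.11,-1,-0.6,-4,0,0,0,-0.11,-1,-0.6,-4,0,0,0,-0.11]'

```text
t: 15.3
position: [575.4, -155.3, 413.4]
ee_rot: [[0.836, -0.549, -0.001], [-0.549, -0.836, 0.0], [-0.0, 0.0, -1.0]]
contact_force: [0.4, -0.6, -1.3]
width: 0.305
gripper_force: 20.0
```

Request:
jog_arm --series '[-1,-0.6,-4,0,0,0,-0.11,-1,-0.6,-4,0,0,0,-0.11,-1,-0.5,-2.5,0,0,0,-0.11,-1,-0.37,-1.18,0,0,0,-0.003,-1,0,0,0,0,0,0]'

```text
t: 15.8
position: [554.7, -271.8, 413.2]
ee_rot: [[0.615, -0.789, -0.001], [-0.789, -0.615, -0.0], [-0.001, 0.001, -1.0]]
contact_force: [0.5, -0.3, -0.7]
width: 0.308
gripper_force: 20.0
```

```bash
python3 - <<'E'
from card import *
bot.grab_frame("side");bot.grab_frame("side");bot.grab_frame("side")
S=bot.grab_frame("side");T=bot.grab_frame("top");s=bot.sense();print(s['t'],np.round(s['position'],2),np.round(s['contact_force'],1),s['width'],np.round(s['ee_rot'],3).tolist(),np.round(s['qpos']))
R=np.array(s['ee_rot']);g=np.array(s['position'])+164*R[:,2];y=R[:,1];x=R[:,0]
def seg(h,w,l):return [(np.array([g-[0,0,h]+w*i*y-l*x,g-[0,0,h]+w*i*y+l*x]),(0,255,255)) for i in(-1,1)]
a=np.radians(-52.1);u=np.array([np.cos(a),np.sin(a),0]);c=np.array([555.3,-270.3,163])
it=seg(68.3,12,25)+seg(0,14,18)+[(np.array([c-25*u,c+25*u]),(0,255,0))]
cv2.imwrite("pics/iS.png",S["frame"])
cv2.imwrite("pics/i.png",np.hstack([pan(S,(404,370),it,(66,90),6),pan(T,(485,252),it,(66,90),6)]))
E
```

```text
16.05 [ 555.89 -268.63  413.84] [ 0.8 -0.5 -0.2] 0.30951447087698164 [[0.617, -0.787, 0.0], [-0.787, -0.617, 0.001], [-0.0, -0.001, -1.0]] [  33.   18.  -14.   84.    4.   78. -124.]
```

View pics/i.png

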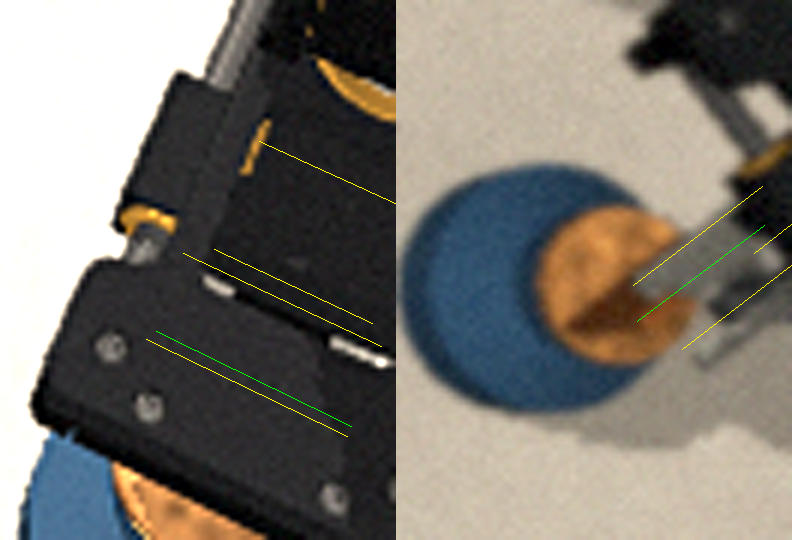

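```bash
python3 - <<'E'
from card import *
S=bot.grab_frame("side");T=bot.grab_frame("top");s=bot.sense()
def dump(im,x0,x1,y0,y1):
    print("    "+"".join(str(x//10%10) if x%10==0 else " " for x in range(x0,x1)))
    for y in range(y0,y1):
        r=""
        for x in range(x0,x1):
            b,g,rr=im[y,x].astype(int);r+= "o" if rr>1.35*b and rr>50 else "b" if b>1.3*rr else "0123456789ABCDEF"[(b+g+rr)//3//16]
        print(y,r)
R=np.array(s['ee_rot']);print(s['position'])
def pts(g,y,x):return {f"{n}{i}{j}":g-[0,0,h]+w*i*y+l*j*x for n,h,w,l in(("lip",68.3,12,25),("roll",0,10,18)) for i in(-1,1) for j in(-1,1)}
g1=np.array([605.9,36.5,250.]);y1=np.array([-.037,-.999,0]);x1=np.array([.999,-.037,0])
for k,v in pts(g1,y1,x1).items():print("S",k,proj(S,[v])[0].round(1))
dump(cv2.imread("pics/hS.png"),322,376,186,236)
g=np.array(s['position'])+164*R[:,2]
for k,v in pts(g,R[:,1],R[:,0]).items():print("T",k,proj(T,[v])[0].round(1))
dump(T["frame"],474,520,232,272)
E
```

```text
[ 555.6754955  -269.26257919  413.90976185]
S lip-1-1 [333.4 217.5]
S lip-11 [358.6 209.4]
S lip1-1 [338.8 227.3]
S lip11 [364.4 218.9]
S roll-1-1 [338.9 191.4]
S roll-11 [358.2 185.4]
S roll1-1 [343.8 199.7]
S roll11 [363.4 193.6]
            3         4         5         6         7     
186 9A9AA9A9AAA999AAAB50b000booooooo2001110101010111100011
187 9AAAAA99AA9999AAAAB2bb0b1ooo222o1b10011111111011011111
188 99999999AA9A9AAA866600bbooo22221011111010111100100010b
189 999A9AAAAAAAA9AA8367300booo22221101101111b111111101100
190 999AAAAAAAAAA99AA34671bbooo222220111101101101100110010
191 9AAAAAAAAAAAA99AA74552bb0ooo2231b011110122211101101000
192 9AAAAAAA9AAAAA9AA7443530b00222310001010023311110032201
193 AAAA9AAAAAAA9AAAA745555122552222000111b111111011132211
194 9AAAAAAAAA99AAAAA7455555553452221b00111100110111013211
195 AAAA9A999A9AA9AAA9445553455662123100010101111101011100
196 AAAAA99AAAAAAAAAA94454456666700232000111111111111010b0
197 AAAAAAA9AAAAAAAAA9445446666671012200011011111110101100
198 9AAAAAAAAAAAAAAAA9445535666550002200000111110000000111
199 9AAAAAAAAAAAAAAAA94455445543300b120001
[... 3719 characters left out ...]
oooo11111ooooooooooo42111222233333333
259 bb2oooooooo1o1111oooooooooooo43211222333333333
260 bb1oooooo1o111o11ooooooooooo554322234433333333
261 bbb2oooo1111ooooooooooooooo5554443454433444444
262 bbb2ooooooooooooooooooooooo5555554444344545454
263 bbbb2ooooooooooooooooooooo55555554333445555555
264 bbbbb2ooooooooooooooooooo555555543334455555555
265 bbbbbbbooooooooooooooooo5555555433345555555555
266 bbbbbbbb2ooooooooooooo455554444434455555555555
267 bbbbbbbbbb22ooooooo334455554433344555555555555
268 bbbbbbbbbbbbb2bbb22345555555444445555554555555
269 bbbbbbbbbbbbbbbbbb3445555555544555555555555555
270 bbbbbbbbbbbbbbbbb34455555555555555555555555555
271 bbbbbbbbbbbbbbbb345555555555555555555555555555
```

```bash
python3 - <<'E'
from card import *
T=bot.grab_frame("top");s=bot.sense();print(s['position'])
q=proj(T,circ((555.3,-270.3,103),26));q2=proj(T,circ((555.3,-270.3,95),26))
print(q.min(0),q.max(0),q2.min(0),q2.max(0),onz(T,488,254,103))
f=T["frame"].astype(int);m=(f[...,2]>1.35*f[...,0])&(f[...,2]>50);ys,xs=np.nonzero(m[236:275,470:506]);print("orange",xs.min()+470,ys.min()+236,ys.max()+236)
# fit circle to the left/bottom boundary of the orange flange
P=[(np.nonzero(m[y,470:500])[0].min()+470-.5,y) for y in range(244,266)]+[(x,np.nonzero(m[236:275,x])[0].max()+236+.5) for x in range(482,496)]
P=np.array(P,float);A=np.c_[2*P,np.ones(len(P))];c=np.linalg.lstsq(A,(P**2).sum(1),rcond=None)[0];print(c[:2],np.sqrt(c[2]+c[:2]@c[:2]),onz(T,c[0],c[1],101))
E
```

```text
[ 555.53744529 -269.63691528  413.87722644]
[475.63939251 240.29223505] [501.65081731 266.64275112] [474.07606061 240.5892708 ] [499.8604995  266.70739473] [ 554.15286516 -268.98169215  103.        ]
orange 475 241 267
[488.80494991 253.85665034] 13.691925935855721 [ 554.59136697 -271.43772189  101.        ]
```

Request:
jog_arm --series '[-1,-0.1,0.05,0,0,0,0,-1,0,0,-0.8,0,0,0,-1,0,0,-0.8,0,0,0,-1,0,0,-0.6,0,0,0,-1,0,0,0,0,0,0]'

```text
t: 16.7
position: [554.0, -270.0, 390.1]
ee_rot: [[0.614, -0.789, -0.002], [-0.789, -0.614, 0.001], [-0.002, 0.001, -1.0]]
contact_force: [0.6, 0.2, -1.7]
width: 0.305
gripper_force: 20.0
```

Request:
jog_arm --series '[-1,0,0,-0.5,0,0,0,-1,0,0,-0.4,0,0,0,-1,0,0,-0.25,0,0,0,-1,0,0,0,0,0,0,-1,0,0,0,0,0,0]'

```text
t: 17.2
position: [554.3, -270.1, 380.4]
ee_rot: [[0.614, -0.789, 0.0], [-0.789, -0.614, -0.0], [0.0, 0.0, -1.0]]
contact_force: [0.1, 0.7, -0.7]
width: 0.306
gripper_force: 20.0
```

```bash
python3 - <<'E'
from card import *
T=bot.grab_frame("top");s=bot.sense();print(s['t'],s['position'],np.round(s['contact_force'],1),np.round(s['moment'],2),s['width'],s['gripper_force'])
f=T["frame"].astype(int);m=(f[...,2]>1.35*f[...,0])&(f[...,2]>50)
for y in range(232,274):
    print(y,"".join("o" if m[y,x] else "b" if f[y,x,0]>1.3*f[y,x,2] else "0123456789ABCDEF"[f[y,x].sum()//48] for x in range(470,525)))
R=np.array(s['ee_rot']);g=np.array(s['position'])+164*R[:,2]
for i in(-1,1):
  for j in(-1,1):print(i,j,proj(T,[g-[0,0,68.3]+12*i*R[:,1]+(25*j+2)*R[:,0]])[0].round(1))
a=np.radians(-52.1);u=np.array([np.cos(a),np.sin(a),0])
for j in(-1,1):print("card",[proj(T,[np.array([555,-270.8,z])+25*j*u])[0].round(1).tolist() for z in(103,163)])
E
```

```text
17.25 [ 554.26179646 -270.06124792  380.46529811] [ 0.2 -0.6  0.4] [ 0.1  -0.    0.01] 0.3069204683732418 19.985218048095703
232 777777777777777777777777777643222235653100000000bbb0bbb
233 766666666666677777777777777764222233ooo1111000b0b0000b0
234 66554444444555667777777777777532222oooo111110b00b000b00
235 44bbbbbbbbb33445667677777777765322oooo1111110000000000b
236 bbbbbbbbbbbbbbb3456677777777765oooooo110111110b0bbb0000
237 bbbbbbbbbbbbbbbbb3466777777776ooooo211011111100000b0b0b
238 bbbbbbbbbbbbbbbbbbb35677777765ooo111100010011100bb000bb
239 bbbbbbbbbbbbbbbbbbbb3466777643211111011b1001111000000bb
240 bbbbbbbbbbbbbbbbbb22234667764200000b0b00001111110000b0b
241 bbbbbbbbbbbbbb22oooooo356776531000b0110101111111100000b
242 bbbbbbbbbbbb2oooooooooooo666652100001bb101b111121000bb0
243 bbbbbbbbbb2oooooooooooooooo665310bb00b01b010111111000bb
244 bbbbbbbbb2oooooooooooooooooo44210b000111b010b0111110b0b
245 bbbbbbbb2ooooooooooooooooooo4320bb0bbb101b1010b111100b0
246 bbbbbbb2ooooooooooooooooooo4432100000001011101111111100
247 bbbbbbbooooooooooooooooooo44433211000bb0001110011112110
248 bbbbbb2oooo
[... 996 characters left out ...]
11111112
265 bbbbbbbbbbboooooooooooooooo5433344555555555443333333222
266 bbbbbbbbbbbb2ooooooooooooo55433445555555555544444544443
267 bbbbbbbbbbbbbb22ooooooo33444344455555555555555555555554
268 bbbbbbbbbbbbbbbbbbb2b2233443445555555555555555555555555
269 bbbbbbbbbbbbbbbbbbbbbb344444455555555555555555555555554
270 bbbbbbbbbbbbbbbbbbbbb3455544555555555555555555555555544
271 bbbbbbbbbbbbbbbbbbbb34555555555555555555555555555555432
272 bbbbbbbbbbbbbbbbbbb344555555555555555555555555555555421
273 bbbbbbbbbbbbbbbbb34455555555555555555555555555555555431
-1 -1 [485.2 255. ]
-1 1 [505.9 239.2]
1 -1 [493.  265.3]
1 1 [513.7 249.5]
card [[479.0, 261.1], [492.0, 260.2]]
card [[498.7, 246.1], [513.0, 244.1]]
```

Request:
jog_arm --series '[-1,0.15,0.2,0,0,0,0,-1,0,0,0,0,0,0,-1,0,0,0,0,0,0,-1,0,0,0,0,0,0,-1,0,0,0,0,0,0]'

```text
t: 17.75
position: [555.7, -268.1, 380.3]
ee_rot: [[0.614, -0.789, -0.0], [-0.789, -0.614, -0.0], [0.0, 0.0, -1.0]]
contact_force: [-0.4, 0.2, -1.3]
width: 0.307
gripper_force: 20.0
```

```bash
python3 - <<'E'
from card import *
T=bot.grab_frame("top");s=bot.sense();print(s['t'],s['position'],np.round(s['contact_force'],1),s['width'])
f=T["frame"].astype(int);m=(f[...,2]>1.35*f[...,0])&(f[...,2]>50)
P=np.array([(np.nonzero(m[y,470:500])[0].min()+470-.5,y) for y in range(244,266)]+[(x,np.nonzero(m[236:275,x])[0].max()+236+.5) for x in range(482,494)],float)
c=np.linalg.lstsq(np.c_[2*P,np.ones(len(P))],(P**2).sum(1),rcond=None)[0];print("flange",c[:2])
E
```

```text
17.8 [ 555.69357718 -268.10943979  380.27861921] [-0.2  0.6 -0.8] 0.3069607031474641
flange [488.62426105 253.86334726]
```

The stopper hasn't moved, there is no contact, and the clip is held wide open astride the card. I'm handing the job in.

```bash
python3 -c "
from plant import bot
print(bot.sign_off())"
```

```text
the job is handed in; nothing more can be done
None
```

The job is handed in at about 18 s: the stopper is fully home in the carafe and released, and the clip is held squeezed wide open astride the card's top edge. By my measurements the lip ends are about 15 mm below the edge, roughly centred and in line, with no contact force; the last 2 mm adjustment was checked only by sensors and a stopper-position fit, not by viewing a picture.

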